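# Walk the heavy vial block round and square to the fence

### The arm

A 6-joint arm with a two-finger parallel gripper is mounted at the origin on a cart in front of the work surface, level with it; the furniture and walls round the work are solid. World frame = base frame: x ahead of the robot, y to its left, z up, the work surface at z = 0. Lengths are in m, angles in degrees, forces in N, time in s.
With the tool pointing down it reaches from about 0.4 to 0.825 m from the base axis. Payload 7 kg.
Tool frame: the origin (TCP) lies on the centre line of the jaws, within the pads' length; the fingertips stand 14 mm ahead of it and the grasp point (between the pads) lies 5 mm behind it; z points along the fingers, x is the direction in which the jaws open and shut, and the axes are right-handed (so a half turn about z gives the same grasp; the last joint's range is limited). The gripper opens to 88 mm and grips with 3 to 60 N. Pads are 19 mm wide; open, the fingers measure 130 mm over their backs; the gripper's body (78 mm by 193 mm) begins 47 mm behind the grasp point.
Start: joints at [-60.785, 20.546, 0.682, 0, -70.136, -16.507], TCP at [0.148, -0.658, 0.202] pointing down, gripper open.
Joint ranges: [-176.03, 176.03], [-82.01, 121.73], [-58.28, 71.71], [-173.87, 95.51], [-174.79, -0.11], [-173.66, 173.66]. Speed limits (degrees/s): [136.94, 136.94, 172.46, 180, 180, 180].

### API

Orientations are given as [roll, pitch, yaw] about the fixed x, y, z axes, in that order (R = Rz(yaw) Ry(pitch) Rx(roll)).
In Python, from plant import * gives the robot as it stands.
- The arm moves only by the shell command python3 -m handwheel 'ROWS' [OPENING]. ROWS is JSON, a list of rows, each a list of 2 entries, a list of its own where there are three numbers: the shift along the tool's x, y, z each as a share of 0.2 m, from -1 to 1, then the turn, a rotation vector about the tool's x, y, z each as a share of 360 degrees, from -1 to 1. In form: [[[tx, ty, tz], [ax, ay, az]], ...]. A call has 1 to 5 rows; each row is the pose to reach, as a shift and turn from the pose commanded when the call began, along the tool's axes at that moment, turning the shorter way round; what a row does not reach only later rows make up. A row lasts 1/12 s, in which the tool goes at most 41.7 mm and 7.16 degrees, less where a joint would pass 70% of its speed; a pose out of reach is approached as far as the arm can. A call with a number of a shift or a turn outside -1 to 1 is refused whole. A call with a gripper value outside its range is refused whole. OPENING is the closure, from -1 (fully open) to 1 (shut), set as the call begins (- or left out, the last holds). The fingers move at their own pace and stop on an object; the grip force is fixed at half the most. Time passes only in rows, so rows that repeat a pose let the fingers close. It gives the time, the measured TCP pose, the force and the opening at its end, in the units of the state.
- get_obs(): the state, without advancing time (a new reading comes with each control period).
- snapshot(name): name is "side" or "top" or "wrist"; returns a dict with "color" (400x640x3 uint8, red, green, blue), "z_map" (400x640 float32, m along the optical axis (not along the pixel's ray), 0 where there is no reading), "intrinsics" (3x3 intrinsics, pixels), "rvec" (rotation vector, rad) and "tvec" (3), from world to camera coordinates, as OpenCV has them. Camera axes: x right, y down, z forward; pixel columns grow to the right and rows downward; lengths in m; the calibration is good to about 2 mm. A picture is of the moment at which its call begins.
- close_job(): hands the job in, once; it reports no verdict.
The state is a dict: "clock": time; "joint_pos": joint angles; "qvel": joint speeds; "tau": joint torques, N m; "tool_pos": TCP position; "orientation": TCP orientation; "force": force on the tool from outside, world axes, zero at the start; "moment": the same for the moment, N m; "opening": finger opening in m.
Only numpy, scipy, OpenCV 4.12 (cv2) and the standard library are available. Lean on these libraries where they do the work, as an engineer would, in place of code of your own. Each camera call takes 0.05 s, during which the arm holds its last target. There are 200 camera calls.

### The job

Using only steady pushes of the fingertips, walk the heavy aluminium vial block round on the worktop until its plain back stands flat against the steel fence along its whole length, stepped front towards you, without overhanging either end of the fence. Have it nearly square before it touches the fence, never tip or lift it, and leave everything else where it stands.

Things in the scene. Friction and masses are not known exactly. Their poses are not given: they have to be found in the camera images.
- block: heavy loose aluminium vial block (0.65 to 1 kg), 110 deep (its x) x 140 long (y) x 50 mm high, wells in its top; a low push of 3 to 12 N slides it without tipping. Origin: centre of its underside, z up. +x points out of its plain flat back, -x out of its stepped front (front 20 mm only 26 mm high, dark sight slots above the step); back and foot of the front each lie 55 mm from the origin.
- fence: the fence: a steel angle fixed to the worktop, its upright working face 240 mm long and 40 mm high, 10 mm thick, with a 6 mm high foot screwed down behind it. Origin: middle of the lower edge of the working face; +x points into the fence (away from the side where the block stands), y along it, z up.
- back_left (a point): lower back corner of the block at its own +y end (block frame x = +55 mm, y = +70 mm, z = 0)
- back_right (a point): lower back corner of the block at its own -y end (block frame x = +55 mm, y = -70 mm, z = 0)
- cap_vial_1: white vial with a ribbed blue cap, 27 mm across, 56 mm tall, right of the block; a bystander; origin: centre of its underside, on the worktop.
- cap_vial_2: white vial with a ribbed blue cap, 27 mm across, 56 mm tall, by the left end of the fence; a bystander; origin: centre of its underside, on the worktop.
- small_vial: white vial with a red cap, 32 mm across, 75 mm tall, on the right; a bystander; origin: centre of its underside, on the worktop.
- brown_bottle: brown glass bottle with black cap, 54 mm across, 125 mm tall, on the right; a bystander; origin: centre of its underside, on the worktop.
- beaker_100: small glass beaker, 66 x 57 mm, 69 mm tall, by the right end of the fence; a bystander; origin: centre of its underside, on the worktop.
- flask_1: round glass flask with cork, 66 mm across, 149 mm tall, on the right; a bystander; origin: centre of its underside, on the worktop.
- tape_roll: roll of tan tape lying flat, 96 mm across, 25 mm high, on the right; a bystander; origin: centre of its underside, on the worktop.
- marker_pen: white marker pen lying down, 135 mm long, 16 mm thick, on the right; a bystander; origin: centre of its underside, on the worktop.

How it is judged:
By the outcome, as a careful person would: the job done as asked, in the order asked, and still so for the second after the job is handed in, with the robot touching nothing.
It also fails if it takes over 67 s, if anything falls off the work surface, if the arm or the gripper's body presses on something with over 40 N, if the wrist force passes 120 N, or if a joint passes its speed limit or range.

## Working session

There is one attempt and no reset: what is moved stays moved. The work goes in short steps, Python scripts to look and compute and a shell command to move; the robot and the scene stay as the last step left them, time stands still between calls to the robot, and variables do not carry over. Pictures are saved under pics/ and viewed, about 8 in all and at most 12, crops included, and the job is handed in when it is done.

```bash
ls; mkdir -p pics; cat > h.py <<'E'
from plant import *
import numpy as np, cv2
def cloud(s):
    K=s["intrinsics"];z=s["z_map"];v,u=np.indices(z.shape)
    p=np.stack([(u-K[0,2])/K[0,0]*z,(v-K[1,2])/K[1,1]*z,z],-1)
    R=cv2.Rodrigues(np.array(s["rvec"],float))[0]
    return (p-np.array(s["tvec"]).ravel())@R
def save(s,n): cv2.imwrite("pics/"+n,s["color"][:,:,::-1])
E
python3 - <<'E'
from h import *
o=get_obs();print(o)
a=snapshot("top");b=snapshot("side")
np.savez("s0.npz",**{k+"t":a[k] for k in a},**{k+"s":b[k] for k in b})
save(a,"top0.png");save(b,"side0.png")
for s in(a,b):
    R=cv2.Rodrigues(np.array(s["rvec"],float))[0];print(-R.T@np.array(s["tvec"]).ravel(),s["intrinsics"])
E
```

```text
pics
{'clock': 0.0, 'joint_pos': array([-6.07853035e+01,  2.05931223e+01,  6.31162239e-01, -2.07594676e-02,
       -7.01370210e+01, -1.65076970e+01]), 'qvel': array([-0.02982277,  0.00769331, -0.01680787, -0.03943118,  0.0440944 ,
        0.00346487]), 'tau': array([ 1.82652529e-03, -5.82714450e+01,  2.93057764e+01,  6.99691281e+00,
        6.99841767e-03, -1.70477283e-04]), 'tool_pos': array([ 0.14832561, -0.65792196,  0.20088186]), 'orientation': array([-1.79990583e+02, -1.00446628e-01,  1.02699921e+02]), 'force': array([-0.50502528,  0.07539478,  0.1649031 ]), 'moment': array([ 0.06549347, -0.02805171, -0.04347434]), 'opening': 0.08761715549289201}
[0.28137396 0.06016046 1.15219059] [[364.16108099   0.         324.35567727]
 [  0.         364.16108099 203.50326808]
 [  0.           0.           1.        ]]
[-0.13506979  1.04291583  0.8479553 ] [[492.05528984   0.         320.18504306]
 [  0.         492.05528984 204.57011374]
 [  0.           0.           1.        ]]
```

View pics/top0.png

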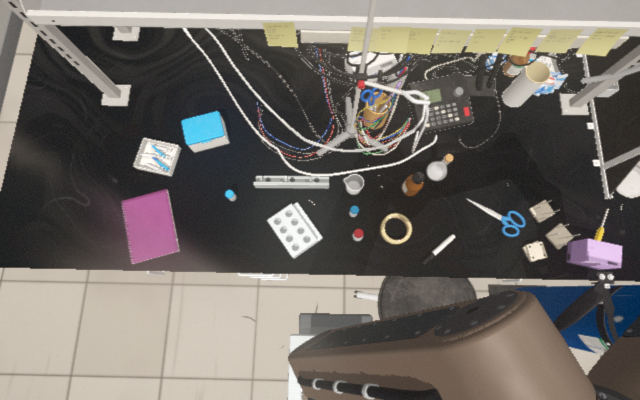

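View pics/side0.png

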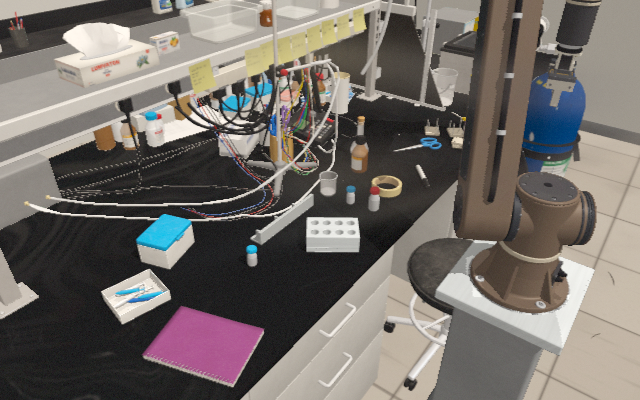

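Top view: the block is at about (294,230), the fence from (255,183) to (329,183), cap vials at (231,195) and (354,211), the beaker at (354,184). Next I'll measure them in world coordinates.

```bash
python3 - <<'E'
from h import *
d=np.load("s0.npz")
for t in "ts":
    s={k[:-1]:d[k] for k in d if k[-1]==t}
    P=cloud(s); m=(s["z_map"]>0)
    x,y,z=P[...,0],P[...,1],P[...,2]
    w=m&(x>.3)&(x<.7)&(y>-.2)&(y<.3)&(np.abs(z)<.01);print(t,"table z",np.median(z[w]))
    for lo,hi in((.044,.056),(.02,.032),(.034,.046)):
        k=(m&(x>.25)&(x<.75)&(y>-.3)&(y<.35)&(z>lo)&(z<hi)).astype(np.uint8)
        n,l,st,c=cv2.connectedComponentsWithStats(k)
        for i in range(1,n):
            if st[i,4]>12:
                q=P[l==i]; r=cv2.minAreaRect((q[:,:2]*1000).astype(np.float32))
                print(t,lo,st[i,4],"pix",c[i].round(),"rect",np.round(r[0],1),np.round(r[1],1),round(r[2],1), np.round(cv2.boxPoints(r)).tolist() if st[i,4]>60 else "")
s={k[:-1]:d[k] for k in d if k[-1]=="t"}
c=cv2.resize(s["color"][150:270,200:400],None,fx=4,fy=4,interpolation=cv2.INTER_CUBIC)
cv2.imwrite("pics/c0.png",c[:,:,::-1])
E
```

```text
t table z -0.0010839240695122967
t 0.044 74 pix [434. 169.] rect [ 666.1 -285.3] [49.1 28. ] 1.1 [[641.0, -272.0], [642.0, -300.0], [691.0, -299.0], [690.0, -271.0]]
t 0.044 18 pix [353. 178.] rect [627.3 -25.4] [14.9 47.5] 3.7 
t 0.044 1020 pix [292. 230.] rect [459.3 162.9] [140.5  89.9] 36.6 [[376.0, 157.0], [430.0, 85.0], [543.0, 169.0], [489.0, 241.0]]
t 0.044 48 pix [354. 209.] rect [525.4 -27.8] [21.9 24.9] 0.2 
t 0.02 18 pix [330. 146.] rect [746.3  49.9] [ 6.4 33.1] 0.4 
t 0.02 31 pix [430. 175.] rect [ 652.2 -276.5] [53.1 15.3] 34.9 
t 0.02 24 pix [407. 191.] rect [ 600.2 -200.6] [49.8 16.8] 45.8 
t 0.02 16 pix [260. 185.] rect [604.7 272.8] [ 2.3 37.9] 0.1 
t 0.02 13 pix [322. 186.] rect [607.3  73.3] [ 2.6 38.5] 1.8 
t 0.02 251 pix [307. 221.] rect [491.8 117.8] [138.6  18. ] 36.5 [[431.0, 84.0], [441.0, 69.0], [553.0, 152.0], [542.0, 166.0]]
t 0.02 17 pix [288. 213.] rect [514.6 178.1] [14.  16.4] 77.3 
t 0.02 246 pix [396. 228.] rect [ 476.4 -162.4] [91.9 94.4] 44.8 [[411.0, -161.0], [477.0, -228.0], [542.0, -163.0], [476.0, -96.0]]
t 0.02 16 pix [294. 221.] rect [490.1
[... 2129 characters left out ...]
4 43 pix [374. 200.] rect [445.6 -34.4] [30.  15.4] 32.1 
s 0.034 26 pix [314. 222.] rect [516.5 165.2] [19.3 10.2] 39.1 
s 0.034 23 pix [327. 223.] rect [488.8 147.1] [19.7 10. ] 40.2 
s 0.034 24 pix [338. 222.] rect [463.5 124.4] [19.2  9.4] 28.5 
s 0.034 22 pix [350. 223.] rect [438.4 109.5] [20.7  9.9] 65.5 
s 0.034 24 pix [339. 232.] rect [437.4 162.8] [18.4 13.4] 83.6 
s 0.034 23 pix [314. 232.] rect [490.8 199.4] [18.8  7.7] 39.0 
s 0.034 24 pix [327. 232.] rect [465.8 178.5] [18.8  9.4] 35.1 
s 0.034 24 pix [351. 232.] rect [410.8 139.5] [18.8  7.6] 26.5 
s 0.034 187 pix [333. 240.] rect [432.4 195.7] [137.1  10.6] 36.8 [[374.0, 159.0], [381.0, 150.0], [490.0, 233.0], [484.0, 241.0]]
```

View pics/c0.png

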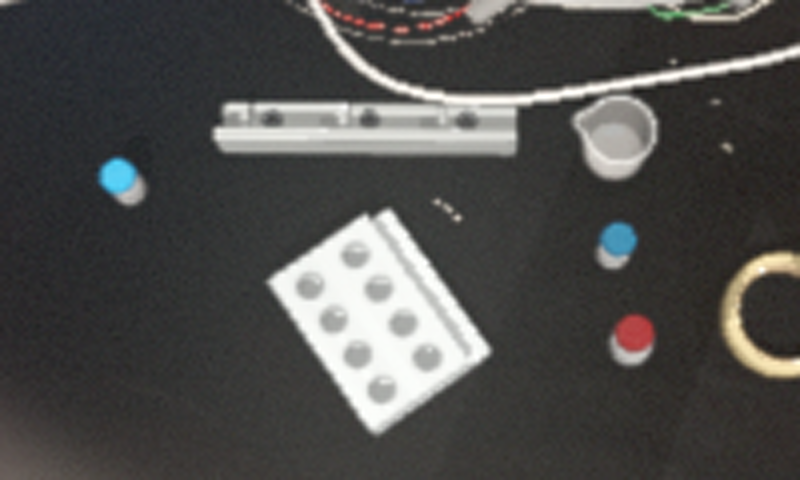

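```bash
R='[[[0.617,0.74,0],[0,0,0]],[[0.617,0.74,0],[0,0,0]],[[0.617,0.74,0],[0,0,0]],[[0.617,0.74,0],[0,0,0]],[[0.617,0.74,0],[0,0,0]]]'
python3 -m handwheel '[[[0.617,0.74,0],[0,0,0]],[[0.617,0.74,0],[0,0,0]],[[0.617,0.74,0],[0,0,0]],[[0.617,0.74,0],[0,0,0]],[[0.617,0.74,0],[0,0,0]]]' 1
python3 -m handwheel '[[[0.617,0.74,0],[0,0,0]],[[0.617,0.74,0],[0,0,0]],[[0.617,0.74,0],[0,0,0]],[[0.617,0.74,0],[0,0,0]],[[0.617,0.74,0],[0,0,0]]]'
python3 -m handwheel '[[[0.617,0.74,0],[0,0,0]],[[0.617,0.74,0],[0,0,0]],[[0.617,0.74,0],[0,0,0]],[[0.617,0.74,0],[0,0,0]],[[0.617,0.74,0],[0,0,0]]]'
```

```text
clock: 0.52
tool_pos: [0.2669, -0.5027, 0.2016]
orientation: [180.0, -0.0, 102.7]
force: [0.9, 0.1, 0.2]
opening: 0.0601
clock: 0.93
tool_pos: [0.3843, -0.3499, 0.2018]
orientation: [180.0, -0.0, 102.8]
force: [0.2, -0.5, 0.2]
opening: 0.0268
clock: 1.35
tool_pos: [0.5018, -0.1968, 0.2018]
orientation: [180.0, -0.0, 102.8]
force: [0.1, -0.6, -0.0]
opening: 0.0007
```

```bash

python3 -m handwheel '[[[0.777,0.09,0],[0,0,0]],[[0.777,0.09,0],[0,0,0]],[[0.777,0.09,0],[0,0,0]],[[0.777,0.09,0],[0,0,0]],[[0.777,0.09,0],[0,0,0]]]'
python3 -m handwheel '[[[0.777,0.09,0],[0,0,0]],[[0.777,0.09,0],[0,0,0]],[[0.777,0.09,0],[0,0,0]],[[0.777,0.09,0],[0,0,0]],[[0.777,0.09,0],[0,0,0]]]'
python3 -m handwheel '[[[0.777,0.09,0],[0,0,0]],[[0.777,0.09,0],[0,0,0]],[[0.777,0.09,0],[0,0,0]],[[0.777,0.09,0],[0,0,0]],[[0.777,0.09,0],[0,0,0]]]'
python3 -m handwheel '[[[0,0,0.2],[0,0,0]],[[0,0,0.4],[0,0,0]],[[0,0,0.6],[0,0,0]],[[0,0,0.75],[0,0,0]],[[0,0,0.89],[0,0,0]]]'
```

```text
clock: 1.77
tool_pos: [0.483, -0.0399, 0.2019]
orientation: [180.0, -0.1, 102.9]
force: [-1.1, -1.1, 0.3]
opening: 0.0002
clock: 2.18
tool_pos: [0.4667, 0.1155, 0.2018]
orientation: [180.0, -0.0, 102.9]
force: [1.1, -0.5, 0.1]
opening: 0.0003
clock: 2.6
tool_pos: [0.4502, 0.2712, 0.2013]
orientation: [180.0, -0.0, 102.9]
force: [0.6, -0.8, -0.3]
opening: 0.0003
clock: 3.02
tool_pos: [0.4497, 0.2656, 0.0217]
orientation: [-179.9, 0.1, 102.7]
force: [0.4, -0.3, -0.3]
opening: 0.0001
```

```bash

python3 -m handwheel '[[[-0.02,0.01,0],[0,0,0]],[[-0.04,0.02,0],[0,0,0]],[[-0.06,0.03,0],[0,0,0]],[[-0.08,0.035,0],[0,0,0]],[[-0.095,0.04,0],[0,0,0]]]'
python3 -m handwheel '[[[-0.015,0.012,0],[0,0,0]],[[-0.03,0.025,0],[0,0,0]],[[-0.045,0.04,0],[0,0,0]],[[-0.055,0.05,0],[0,0,0]],[[-0.065,0.0625,0],[0,0,0]]]'
python3 -m handwheel '[[[-0.015,0.012,0],[0,0,0]],[[-0.03,0.025,0],[0,0,0]],[[-0.045,0.04,0],[0,0,0]],[[-0.055,0.05,0],[0,0,0]],[[-0.065,0.0625,0],[0,0,0]]]'
cat >> h.py <<'E'
def block(pic=None):
    """block pose: step riser line and top-face outline, from both clouds"""
    for t in("top","side"):
        s=snapshot(t);P=cloud(s);z=P[...,2]
        if pic:save(s,pic+t+".png")
        box=(s["z_map"]>0)&(P[...,0]>.33)&(P[...,0]<.598)&(P[...,1]>.0)&(P[...,1]<.34)
        bright=s["color"].min(-1)>110
        for nm,lo,hi in(("top",.044,.056),("step",.019,.032)):
            k=(box&bright&(z>lo)&(z<hi)).astype(np.uint8)
            if t=="side" and nm=="step": pass
            n,l,st,c=cv2.connectedComponentsWithStats(k)
            for i in range(1,n):
                if st[i,4]>80:
                    q=(P[l==i][:,:2]*1000).astype(np.float32);r=cv2.minAreaRect(q)
                    print(t,nm,st[i,4],"c",np.round(r[0],1),"size",np.round(r[1],1),"ang",round(r[2],1),np.round(cv2.boxPoints(r)).tolist())
E
python3 -c "
from h import *
block('a');print(get_obs()['tool_pos'])"
```

```text
clock: 3.43
tool_pos: [0.4635, 0.2505, 0.0257]
orientation: [179.8, -0.1, 102.7]
force: [0.1, 0.4, 0.6]
opening: 0.0002
clock: 3.85
tool_pos: [0.478, 0.241, 0.0245]
orientation: [179.9, -0.1, 102.7]
force: [-3.1, 3.4, 5.9]
opening: 0.0002
clock: 4.27
tool_pos: [0.4933, 0.2315, 0.0246]
orientation: [179.9, -0.1, 102.7]
force: [-3.1, 4.0, 7.6]
opening: 0.0005
top top 741 c [463.9 156.6] size [137.1  90. ] ang 24.4 [[383.0, 169.0], [420.0, 87.0], [545.0, 144.0], [508.0, 226.0]]
top step 268 c [488.  106.7] size [140.2  20.4] ang 23.8 [[420.0, 88.0], [428.0, 69.0], [556.0, 126.0], [548.0, 144.0]]
side top 785 c [453.9 152.3] size [118.5 101. ] ang 24.5 [[379.0, 174.0], [421.0, 82.0], [529.0, 131.0], [487.0, 223.0]]
side step 201 c [446.5 195.6] size [140.5  16.2] ang 27.6 [[380.0, 170.0], [388.0, 156.0], [513.0, 221.0], [505.0, 235.0]]
[0.49359605 0.23129794 0.02468026]
```

```bash

python3 -m handwheel '[[[-0.013,0.01,0],[0,0,0]],[[-0.026,0.02,0],[0,0,0]],[[-0.04,0.03,0],[0,0,0]],[[-0.053,0.04,0],[0,0,0]],[[-0.066,0.05,0],[0,0,0]]]'
python3 -m handwheel '[[[-0.013,0.01,0],[0,0,0]],[[-0.026,0.02,0],[0,0,0]],[[-0.04,0.03,0],[0,0,0]],[[-0.053,0.04,0],[0,0,0]],[[-0.066,0.05,0],[0,0,0]]]'
python3 -m handwheel '[[[-0.013,0.01,0],[0,0,0]],[[-0.026,0.02,0],[0,0,0]],[[-0.04,0.03,0],[0,0,0]],[[-0.053,0.04,0],[0,0,0]],[[-0.066,0.05,0],[0,0,0]]]'
python3 -c "
from h import *
block('b')"
```

```text
clock: 4.78
tool_pos: [0.5063, 0.2212, 0.0249]
orientation: [179.8, -0.1, 102.8]
force: [-3.1, 5.1, 7.1]
opening: 0.0005
clock: 5.2
tool_pos: [0.519, 0.2106, 0.0251]
orientation: [179.8, -0.1, 102.8]
force: [-3.6, 5.4, 9.6]
opening: 0.0002
clock: 5.62
tool_pos: [0.5317, 0.1998, 0.0252]
orientation: [179.8, -0.1, 102.8]
force: [-4.7, 5.5, 10.7]
opening: 0.0004
top top 855 c [472.8 149.2] size [ 90.5 132.5] ang 88.4 [[405.0, 106.0], [538.0, 102.0], [540.0, 193.0], [408.0, 196.0]]
top step 279 c [475.  94.] size [ 20.1 140.1] ang 88.2 [[405.0, 86.0], [545.0, 82.0], [545.0, 102.0], [405.0, 106.0]]
side top 891 c [475.2 155.9] size [116.3 141.4] ang 89.1 [[404.0, 99.0], [545.0, 97.0], [547.0, 213.0], [405.0, 215.0]]
side step 236 c [449.3 171.2] size [174.6  91.1] ang 37.0 [[352.0, 155.0], [407.0, 82.0], [546.0, 187.0], [492.0, 260.0]]
```

```bash

python3 -m handwheel '[[[0.1,0,0],[0,0,0]],[[0.1,0,-0.2],[0,0,0]],[[0.1,0,-0.4],[0,0,0]],[[0.1,0,-0.5],[0,0,0]]]'
python3 -m handwheel '[[[-0.13,-0.13,0],[0,0,-0.02]],[[-0.26,-0.26,0],[0,0,-0.04]],[[-0.4,-0.4,0],[0,0,-0.06]],[[-0.53,-0.53,0],[0,0,-0.08]],[[-0.66,-0.665,0],[0,0,-0.1]]]'
python3 -m handwheel '[[[0,0,0],[0,0,-0.02]],[[0,0,0],[0,0,-0.04]],[[0,0,0],[0,0,-0.06]],[[0,0,0],[0,0,-0.08]],[[0,0,0],[0,0,-0.1]]]'
python3 -m handwheel '[[[0,0,0],[0,0,-0.01]],[[0,0,0],[0,0,-0.01]]]'
python3 -c "
from h import *
block('c');print(get_obs())"
```

```text
clock: 6.05
tool_pos: [0.5275, 0.2187, 0.1279]
orientation: [179.8, -0.0, 102.8]
force: [1.0, 0.2, 1.4]
opening: 0.0001
clock: 6.47
tool_pos: [0.4241, 0.0583, 0.1237]
orientation: [-180.0, 0.0, 138.9]
force: [0.7, -1.0, 0.7]
opening: 0.0002
clock: 6.88
tool_pos: [0.4252, 0.0595, 0.1239]
orientation: [-180.0, -0.0, 174.7]
force: [-0.2, -0.6, 0.6]
opening: 0.0004
clock: 7.05
tool_pos: [0.4252, 0.0596, 0.1238]
orientation: [-180.0, -0.0, 178.1]
force: [-0.0, 0.3, -0.1]
opening: 0.0003
side top 939 c [475.5 147.2] size [ 96.8 144.6] ang 88.7 [[402.0, 100.0], [547.0, 97.0], [549.0, 194.0], [404.0, 197.0]]
side step 253 c [450.3 170.6] size [172.6  92.2] ang 37.7 [[354.0, 154.0], [410.0, 81.0], [547.0, 187.0], [490.0, 260.0]]
{'clock': 7.15, 'joint_pos': array([ 3.45240124e+01,  9.64461006e-01, -3.52309291e+01,  2.19595326e-03,
       -5.38189591e+01, -3.67481124e+01]), 'qvel': array([ 0.0840338 , -0.04628956, -0.10969941, -0.01471838,  0.04087129,
       -0.48957865]), 'tau': array([-9.20363877e-03, -2.65619463e+01,  2.51497185e+01,  6.01683944e+00,
       -1.64801243e-02,  2.86460984e-01]), 'tool_pos': array([0.42521394, 0.05969035, 0.12380503]), 'orientation': array([-1.79989995e+02, -1.04373962e-02,  1.77777196e+02]), 'force': array([0.80054057, 1.16799754, 0.14584265]), 'moment': array([0.02328388, 0.07994669, 0.02553641]), 'opening': 0.0003405829665347097}
```

```bash

python3 -m handwheel '[[[-0.015,0,0.12],[0,0,0]],[[-0.015,0,0.25],[0,0,0]],[[-0.015,0,0.38],[0,0,0]],[[-0.015,0,0.47],[0,0,0]],[[-0.015,0,0.495],[0,0,0]]]'
python3 -m handwheel '[[[0,0.02,0],[0,0,0]],[[0,0.04,0],[0,0,0]],[[0,0.055,0],[0,0,0]],[[0,0.065,0],[0,0,0]],[[0,0.075,0],[0,0,0]]]'
python3 -m handwheel '[[[0.01,0.014,0],[0,0,0.005]],[[0.019,0.028,0],[0,0,0.01]],[[0.028,0.042,0],[0,0,0.015]],[[0.037,0.057,0],[0,0,0.02]],[[0.045,0.072,0],[0,0,0.025]]]'
python3 -m handwheel '[[[0.01,0.014,0],[0,0,0.005]],[[0.019,0.028,0],[0,0,0.01]],[[0.028,0.042,0],[0,0,0.015]],[[0.037,0.057,0],[0,0,0.02]],[[0.045,0.072,0],[0,0,0.025]]]'
python3 -m handwheel '[[[0.01,0.014,0],[0,0,0.005]],[[0.019,0.028,0],[0,0,0.01]],[[0.028,0.042,0],[0,0,0.015]],[[0.037,0.057,0],[0,0,0.02]],[[0.045,0.072,0],[0,0,0.025]]]'
python3 -c "
from h import *
block('d')"
```

```text
clock: 7.57
tool_pos: [0.4265, 0.0586, 0.0224]
orientation: [-179.9, -0.2, 177.8]
force: [-0.3, -0.3, 0.1]
opening: 0.0004
clock: 7.98
tool_pos: [0.4295, 0.0756, 0.0259]
orientation: [179.9, 0.1, 177.9]
force: [0.4, -0.1, -0.6]
opening: 0.0009
clock: 8.4
tool_pos: [0.4205, 0.09, 0.0255]
orientation: [179.9, 0.0, 168.8]
force: [-0.7, -0.3, -0.4]
opening: 0.0003
clock: 8.82
tool_pos: [0.4145, 0.1058, 0.0256]
orientation: [179.9, 0.0, 159.8]
force: [1.4, -0.4, 1.0]
opening: 0.0009
clock: 9.23
tool_pos: [0.411, 0.1223, 0.0256]
orientation: [179.9, 0.0, 150.8]
force: [-0.4, -2.0, 2.3]
opening: 0.0005
side top 881 c [474.2 147.8] size [ 97.8 147.1] ang 88.2 [[399.0, 101.0], [546.0, 97.0], [549.0, 194.0], [402.0, 199.0]]
side step 237 c [450.4 171.2] size [172.4  88.2] ang 37.2 [[355.0, 154.0], [408.0, 84.0], [546.0, 188.0], [492.0, 258.0]]
```

View pics/dside.png

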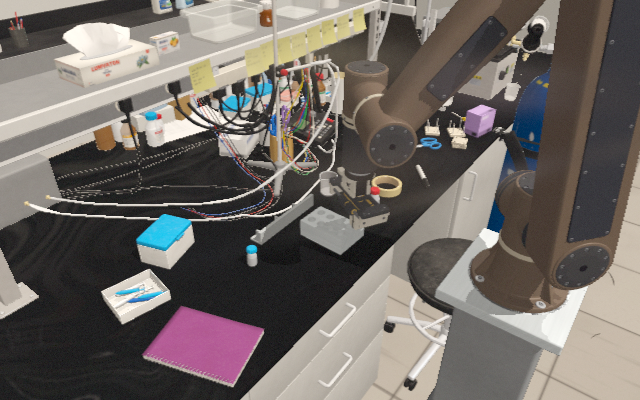

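The side view shows the gripper at (365,205), just behind the block at (332,229), and the block looks unmoved. I'll check the top view.

```bash
python3 - <<'E'
from h import *
o=get_obs();print(o["tool_pos"],o["force"])
a=snapshot("top");s=snapshot("side")
for q in(a,s):
    print(cv2.projectPoints(np.array([o["tool_pos"],[.405,.085,.026],[.475,.14,.05]]),q["rvec"],q["tvec"],q["intrinsics"],None)[0].round().tolist())
w=snapshot("wrist")
c=np.hstack([cv2.resize(a["color"][170:260,240:360],None,fx=4,fy=4)[:360],cv2.resize(w["color"],(320,200))[:200].repeat(1,0) if 0 else np.vstack([cv2.resize(w["color"],(320,200)),cv2.resize(s["color"][170:270,270:430],(320,160))])])
cv2.imwrite("pics/e.png",c[:,:,::-1])
E
```

```text
[0.41114738 0.12276298 0.02559397] [-1.31611323  2.13813939  4.09349463]
[[[305.0, 247.0]], [[317.0, 249.0]], [[299.0, 225.0]]]
[[[355.0, 234.0]], [[364.0, 228.0]], [[332.0, 221.0]]]
```

View pics/e.png

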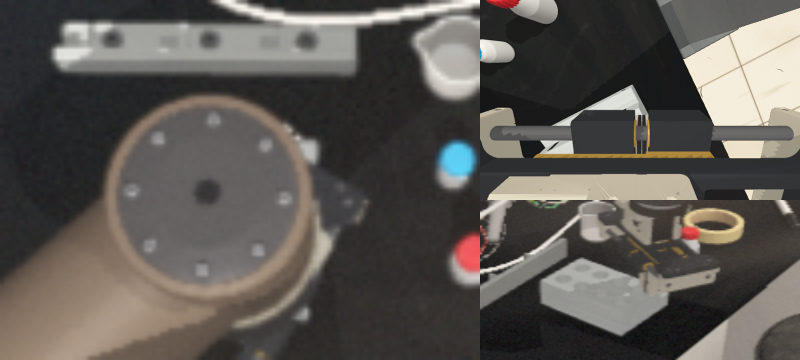

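```bash
cat >> h.py <<'E'
def faces(s=None):
    s=s or snapshot("side");P=cloud(s);z=P[...,2]
    box=(s["z_map"]>0)&(P[...,0]>.33)&(P[...,0]<.598)&(P[...,1]>.05)&(P[...,1]<.33)&(z>.008)&(z<.056)
    sub=cv2.cvtColor(s["color"],cv2.COLOR_RGB2HSV)[...,1]<60
    n,l,st,c=cv2.connectedComponentsWithStats((box&sub).astype(np.uint8))
    i=1+np.argmax(st[1:,4]);q=P[l==i]
    for lo,hi in((.008,.022),(.008,.042)):
        k=(q[:,2]>lo)&(q[:,2]<hi);r=cv2.minAreaRect((q[k][:,:2]*1000).astype(np.float32))
        print(k.sum(),np.round(r[0],1),np.round(r[1],1),round(r[2],1),np.round(cv2.boxPoints(r)).tolist())
    return s,q
E
python3 - <<'E'
from h import *
s,q=faces()
k=(q[:,2]>.008)&(q[:,2]<.022);p=q[k][:,:2]*1000
print(cv2.approxPolyDP(cv2.convexHull(p.astype(np.float32)),4,True)[:,0].round().tolist())
E
```

```text
249 [452.2 171.7] [173.3  86.1] 34.7 [[356.0, 158.0], [405.0, 87.0], [548.0, 186.0], [499.0, 256.0]]
726 [475.5 140.2] [111.8 142.9] 88.7 [[403.0, 86.0], [546.0, 83.0], [548.0, 195.0], [405.0, 198.0]]
[[548.0, 186.0], [513.0, 195.0], [421.0, 197.0], [407.0, 193.0], [404.0, 88.0]]
```

```bash
python3 - <<'E'
from h import *
s=snapshot("side");P=cloud(s)
for v in range(206,246,3):
    print(v,[ (u,*(P[v,u]*1000).round().astype(int).tolist(),int(s["color"][v,u].mean())) for u in range(340,372,5)])
c=cv2.resize(s["color"][190:265,290:390],None,fx=8,fy=8,interpolation=cv2.INTER_CUBIC);cv2.imwrite("pics/f.png",c[:,:,::-1])
E
```

```text
206 [(340, 540, 4, -2, 45), (345, 424, 158, 131, 59), (350, 405, 165, 142, 57), (355, 400, 149, 136, 82), (360, 370, 174, 162, 54), (365, 379, 134, 137, 56), (370, 355, 151, 156, 67)]
209 [(340, 529, 20, 1, 49), (345, 423, 160, 123, 50), (350, 399, 174, 140, 57), (355, 394, 158, 134, 101), (360, 373, 169, 149, 58), (365, 356, 173, 159, 59), (370, 347, 165, 158, 67)]
212 [(340, 522, 30, -2, 45), (345, 507, 26, 2, 52), (350, 399, 173, 131, 61), (355, 389, 165, 131, 85), (360, 360, 190, 157, 61), (365, 347, 188, 162, 67), (370, 338, 180, 161, 65)]
215 [(340, 474, 103, 49, 159), (345, 500, 35, -1, 51), (350, 427, 127, 83, 112), (355, 404, 139, 100, 97), (360, 356, 196, 153, 64), (365, 341, 198, 161, 72), (370, 334, 186, 158, 61)]
218 [(340, 466, 115, 49, 163), (345, 454, 107, 50, 145), (350, 428, 124, 71, 141), (355, 406, 135, 87, 141), (360, 354, 198, 146, 131), (365, 341, 196, 151, 70), (370, 337, 180, 144, 148)]
221 [(340, 463, 119, 43, 152), (345, 446, 120, 51, 175), (350, 428, 123, 61, 142), (355, 402, 140, 82, 144), (360, 355, 195, 135, 145), (365, 346, 186, 134, 142), (370, 339, 1
[... 770 characters left out ...]
0, 48, 148), (345, 409, 175, 50, 149), (350, 407, 152, 37, 147), (355, 409, 123, 18, 146), (360, 406, 100, 5, 146), (365, 398, 88, 1, 21), (370, 387, 78, 1, 20)]
239 [(340, 413, 192, 49, 152), (345, 408, 176, 42, 146), (350, 405, 155, 30, 146), (355, 405, 129, 14, 148), (360, 402, 106, 0, 27), (365, 394, 93, -4, 24), (370, 380, 91, 2, 22)]
242 [(340, 414, 190, 38, 149), (345, 408, 174, 30, 143), (350, 406, 152, 17, 145), (355, 406, 126, 0, 80), (360, 399, 111, -5, 21), (365, 383, 112, 3, 19), (370, 373, 102, 2, 21)]
245 [(340, 411, 194, 31, 150), (345, 407, 176, 22, 146), (350, 407, 151, 6, 140), (355, 399, 137, 0, 22), (360, 388, 128, 0, 25), (365, 379, 118, -2, 24), (370, 365, 114, 2, 19)]
```

View pics/f.png

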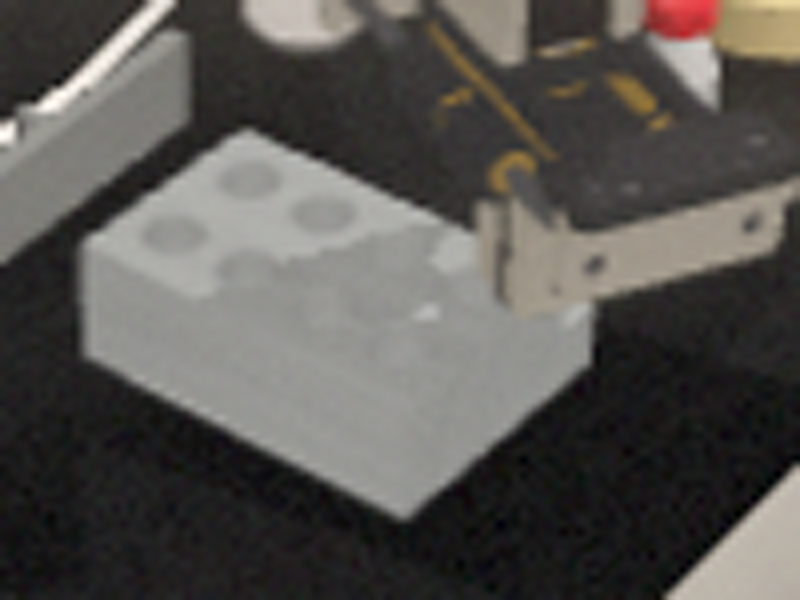

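The measurements disagree: the fingers seem to pass over the block, about 4 cm higher than the reported TCP implies. To check, I'll lift, move clear to open table and lower to the same z.

```bash

python3 -m handwheel '[[[0,0,-0.15],[0,0,0]],[[0,0,-0.3],[0,0,0]],[[0.16,0.34,-0.4],[0,0,0]],[[0.32,0.68,-0.4],[0,0,0]],[[0.32,0.68,-0.4],[0,0,0]]]'
python3 -m handwheel '[[[0,0,0.1],[0,0,0]],[[0,0,0.2],[0,0,0]],[[0,0,0.3],[0,0,0]],[[0,0,0.4],[0,0,0]],[[0,0,0.4],[0,0,0]]]'
python3 - <<'E'
from h import *
o=get_obs();t=o["tool_pos"];print(t,o["force"],o["orientation"])
s=snapshot("side");P=cloud(s)
m=(np.abs(P[...,:2]-t[:2])<.12).all(-1)&(s["z_map"]>0)&(P[...,1]>.2)&(P[...,2]>.006)
z=P[...,2][m];print(np.histogram(z,np.arange(0.005,.2,.01)))
pr=cv2.projectPoints(np.array([t,t-[0,0,.014],t+[0,0,.052]]),s["rvec"],s["tvec"],s["intrinsics"],None)[0][:,0];print(pr)
u,v=pr[0].round().astype(int)
for vv in range(v-45,v+22,5): print(vv,(P[vv,u]*1000).round())
c=cv2.resize(s["color"][v-70:v+40,u-75:u+75],None,fx=5,fy=5,interpolation=cv2.INTER_CUBIC);cv2.imwrite("pics/g.png",c[:,:,::-1])
E
```

```text
clock: 10.0
tool_pos: [0.4195, 0.2464, 0.1043]
orientation: [179.8, 0.0, 150.9]
force: [1.4, -0.1, 0.2]
opening: 0.0005
clock: 10.42
tool_pos: [0.4172, 0.2429, 0.0195]
orientation: [-179.7, -0.1, 150.9]
force: [-0.3, 0.2, -0.1]
opening: 0.0004
[0.41722017 0.24293494 0.01950211] [-0.32842779  0.23366037 -0.07262758] [-1.79684072e+02 -8.09589083e-02  1.50943519e+02]
(array([  1,   0,   0,   1,  17,  20,  17,  14,   0,   0,  73, 186, 348,
       190, 679, 128,  91,  79,  58]), array([0.005, 0.015, 0.025, 0.035, 0.045, 0.055, 0.065, 0.075, 0.085,
       0.095, 0.105, 0.115, 0.125, 0.135, 0.145, 0.155, 0.165, 0.175,
       0.185, 0.195]))
[[327.0694141  257.22762297]
 [326.95406012 261.35257477]
 [327.51073393 241.44643227]]
212 [411. 257. 173.]
217 [410. 258. 159.]
222 [404. 267. 152.]
227 [392. 283. 152.]
232 [393. 281. 136.]
237 [370. 314. 152.]
242 [380. 299. 124.]
247 [405. 262.  71.]
252 [407. 258.  52.]
257 [432. 222.  -1.]
262 [421. 238.  -2.]
267 [408. 255.  -1.]
272 [398. 270.  -1.]
277 [386. 286.  -0.]
```

View pics/g.png

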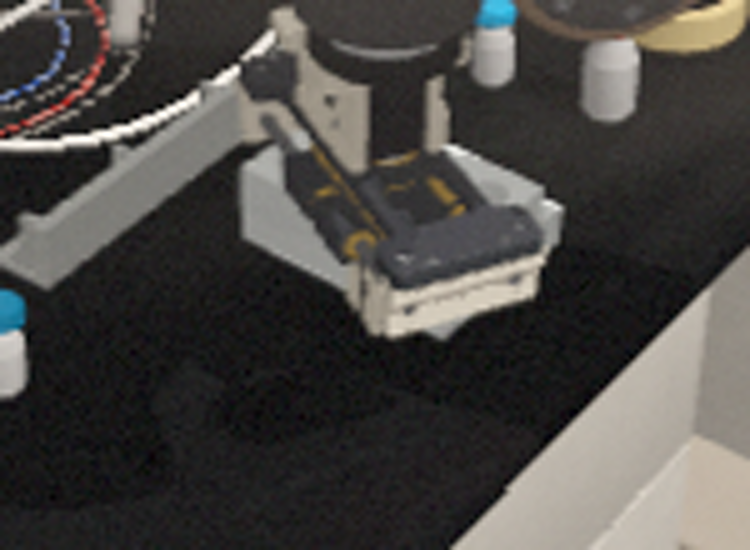

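The offset is real: with TCP z at 0.0195, the fingertips sit at about 0.047, some 42 mm above where the state puts them. So the earlier "push" dragged the block by its top rim. I'll lower carefully in free space and calibrate the tip position against the camera.

```bash

python3 -m handwheel '[[[0,0,0.03],[0,0,0]],[[0,0,0.06],[0,0,0]],[[0,0,0.09],[0,0,0]],[[0,0,0.12],[0,0,0]],[[0,0,0.12],[0,0,0]]]'
python3 - <<'E'
from h import *
o=get_obs();t=o["tool_pos"];y=np.radians(o["orientation"][2]);print(t,o["force"],o["joint_pos"])
s=snapshot("side");P=cloud(s)
m=(np.abs(P[...,:2]-t[:2])<.06).all(-1)&(s["z_map"]>0)&(P[...,1]>.205)&(P[...,2]>.008)&(P[...,2]<.06)
q=P[m];print(len(q),q.min(0),np.percentile(q,[2,50,98],axis=0)*1000)
d=q[:,:2]-t[:2];print("toolx",np.percentile(d@[np.cos(y),np.sin(y)],[2,25,50,75,98])*1000,"tooly",np.percentile(d@[np.sin(y),-np.cos(y)],[2,25,50,75,98])*1000)
vu=np.argwhere(m);print(vu.min(0),vu.max(0))
E
```

```text
clock: 10.88
tool_pos: [0.4187, 0.2445, -0.0022]
orientation: [-179.9, -0.0, 150.9]
force: [-0.1, 0.4, -0.3]
opening: 0.0007
[ 0.41867295  0.24446647 -0.00222037] [-0.06137661  0.42568898 -0.27857578] [ 5.35754081e+01  1.66696907e+01 -3.72255392e+01 -1.80472284e-02
 -3.61623512e+01 -8.26490907e+01]
66 [0.40559495 0.24538045 0.02259591] [[406.05031966 246.19588388  24.87317983]
 [418.06382885 255.7673224   40.94730238]
 [434.55064293 261.87698769  58.53736845]]
toolx [-13.03429816  -4.9701236    6.20239448  13.17925119  19.23630596] tooly [ 5.55620083  7.98496246  9.32439098  9.99956644 11.10429784]
[246 321] [260 327]
```

Calibrated: XY matches (fingers ±21 × ±9.5 mm), and the tip height is TCP z + 26 mm. So the pushes need a TCP z of about −0.016. Going back to the front face.

```bash

python3 -m handwheel '[[[0,0,-0.2],[0,0,0]],[[0,0,-0.4],[0,0,0]],[[0,0,-0.4],[0,0,0]]]'
python3 -m handwheel '[[[-0.1,-0.16,0],[0,0,-0.015]],[[-0.2,-0.32,0],[0,0,-0.03]],[[-0.3,-0.48,0],[0,0,-0.045]],[[-0.4,-0.64,0],[0,0,-0.06]],[[-0.49,-0.785,0],[0,0,-0.076]]]'
python3 -m handwheel '[[[0,0,0.12],[0,0,0]],[[0,0,0.25],[0,0,0]],[[0,0,0.38],[0,0,0]],[[0,0,0.45],[0,0,0]],[[0,0,0.47],[0,0,0]]]'
python3 -m handwheel '[[[0,0,0],[0,0,0]]]'
```

```text
clock: 11.18
tool_pos: [0.4224, 0.2481, 0.0855]
orientation: [179.5, 0.2, 151.0]
force: [1.3, 1.5, 0.2]
opening: 0.0007
clock: 11.6
tool_pos: [0.4282, 0.0584, 0.0791]
orientation: [180.0, 0.1, 178.6]
force: [0.2, 0.3, -0.3]
opening: 0.0005
clock: 12.02
tool_pos: [0.4272, 0.0591, -0.0172]
orientation: [-179.9, -0.2, 178.2]
force: [0.5, 0.1, -0.3]
opening: 0.0005
clock: 12.1
tool_pos: [0.4279, 0.0597, -0.016]
orientation: [-179.9, -0.1, 178.3]
force: [-0.0, 0.2, -0.1]
opening: 0.0008
```

```bash

python3 -m handwheel '[[[0,0.02,0],[0,0,0]],[[0,0.04,0],[0,0,0]],[[0,0.055,0],[0,0,0]],[[0,0.067,0],[0,0,0]],[[0,0.08,0],[0,0,0]]]'
python3 -m handwheel '[[[0.01,0.014,0],[0,0,0.005]],[[0.019,0.028,0],[0,0,0.01]],[[0.028,0.042,0],[0,0,0.015]],[[0.037,0.057,0],[0,0,0.02]],[[0.045,0.072,0],[0,0,0.025]]]'
python3 -m handwheel '[[[0.01,0.014,0],[0,0,0.005]],[[0.019,0.028,0],[0,0,0.01]],[[0.028,0.042,0],[0,0,0.015]],[[0.037,0.057,0],[0,0,0.02]],[[0.045,0.072,0],[0,0,0.025]]]'
python3 - <<'E'
from h import *
s,q=faces()
k=(q[:,2]>.008)&(q[:,2]<.042);p=q[k][:,:2]*1000
print(cv2.approxPolyDP(cv2.convexHull(p.astype(np.float32)),4,True)[:,0].round().tolist())
E
```

```text
clock: 12.52
tool_pos: [0.4286, 0.0761, -0.0149]
orientation: [-180.0, -0.0, 178.3]
force: [-0.8, -3.5, 3.4]
opening: 0.0007
clock: 12.93
tool_pos: [0.4199, 0.0907, -0.0152]
orientation: [-180.0, -0.0, 169.2]
force: [-0.4, -2.0, 2.5]
opening: 0.0003
clock: 13.35
tool_pos: [0.4135, 0.1063, -0.0153]
orientation: [-179.9, -0.0, 160.2]
force: [-2.0, -2.8, 1.7]
opening: 0.0005
263 [455.1 185.7] [186.  101.1] 26.8 [[349.0, 189.0], [395.0, 99.0], [561.0, 182.0], [515.0, 273.0]]
807 [473.  143.4] [136.7 147.4] 71.2 [[381.0, 102.0], [521.0, 55.0], [565.0, 184.0], [425.0, 232.0]]
[[563.0, 180.0], [428.0, 229.0], [393.0, 132.0], [394.0, 101.0], [525.0, 113.0]]
```

It's working: yaw is now 70°, CoM about (477,153). Continuing.

```bash

python3 -m handwheel '[[[0.01,0.014,0],[0,0,0.005]],[[0.019,0.028,0],[0,0,0.01]],[[0.028,0.042,0],[0,0,0.015]],[[0.037,0.057,0],[0,0,0.02]],[[0.045,0.072,0],[0,0,0.025]]]'
python3 -m handwheel '[[[0.01,0.014,0],[0,0,0.005]],[[0.019,0.028,0],[0,0,0.01]],[[0.028,0.042,0],[0,0,0.015]],[[0.037,0.057,0],[0,0,0.02]],[[0.045,0.072,0],[0,0,0.025]]]'
python3 -m handwheel '[[[0.01,0.014,0],[0,0,0.005]],[[0.019,0.028,0],[0,0,0.01]],[[0.028,0.042,0],[0,0,0.015]],[[0.037,0.057,0],[0,0,0.02]],[[0.045,0.072,0],[0,0,0.025]]]'
python3 -m handwheel '[[[0.01,0.014,0],[0,0,0.005]],[[0.019,0.028,0],[0,0,0.01]],[[0.028,0.042,0],[0,0,0.015]],[[0.037,0.057,0],[0,0,0.02]],[[0.045,0.072,0],[0,0,0.025]]]'
python3 - <<'E'
from h import *
s,q=faces()
k=(q[:,2]>.008)&(q[:,2]<.042);p=q[k][:,:2]*1000
print(cv2.approxPolyDP(cv2.convexHull(p.astype(np.float32)),4,True)[:,0].round().tolist())
E
```

```text
clock: 13.82
tool_pos: [0.4099, 0.1227, -0.0153]
orientation: [-179.9, -0.0, 151.2]
force: [-1.8, -3.1, 2.7]
opening: 0.0001
clock: 14.23
tool_pos: [0.4088, 0.1396, -0.0154]
orientation: [-179.9, -0.0, 142.2]
force: [-1.3, -2.4, 2.2]
opening: 0.0007
clock: 14.65
tool_pos: [0.4104, 0.1565, -0.0154]
orientation: [-179.9, -0.0, 133.2]
force: [-2.1, -1.7, 3.4]
opening: 0.0004
clock: 15.07
tool_pos: [0.4148, 0.173, -0.0154]
orientation: [-179.9, 0.0, 124.2]
force: [-2.0, -1.6, 1.6]
opening: 0.0001
186 [444.5 224.3] [130.4  14.4] 40.7 [[390.0, 187.0], [400.0, 176.0], [499.0, 261.0], [489.0, 272.0]]
485 [478.3 174.3] [129. 140.] 33.5 [[386.0, 197.0], [463.0, 80.0], [571.0, 152.0], [493.0, 268.0]]
[[564.0, 151.0], [494.0, 267.0], [428.0, 219.0], [411.0, 202.0], [399.0, 178.0], [518.0, 118.0]]
```

```bash

python3 -m handwheel '[[[0.01,0.014,0],[0,0,0.005]],[[0.019,0.028,0],[0,0,0.01]],[[0.028,0.042,0],[0,0,0.015]],[[0.037,0.057,0],[0,0,0.02]],[[0.045,0.072,0],[0,0,0.025]]]'
python3 -m handwheel '[[[0.01,0.014,0],[0,0,0.005]],[[0.019,0.028,0],[0,0,0.01]],[[0.028,0.042,0],[0,0,0.015]],[[0.037,0.057,0],[0,0,0.02]],[[0.045,0.072,0],[0,0,0.025]]]'
python3 -m handwheel '[[[0.01,0.014,0],[0,0,0.005]],[[0.019,0.028,0],[0,0,0.01]],[[0.028,0.042,0],[0,0,0.015]],[[0.037,0.057,0],[0,0,0.02]],[[0.045,0.072,0],[0,0,0.025]]]'
python3 - <<'E'
from h import *
s,q=faces();block('h')
k=(q[:,2]>.008)&(q[:,2]<.042);p=q[k][:,:2]*1000
print(cv2.approxPolyDP(cv2.convexHull(p.astype(np.float32)),4,True)[:,0].round().tolist())
E
```

```text
clock: 15.53
tool_pos: [0.4219, 0.1888, -0.0155]
orientation: [-179.9, 0.0, 115.3]
force: [-3.2, -0.4, 0.5]
opening: 0.0004
clock: 15.95
tool_pos: [0.4311, 0.2031, -0.0155]
orientation: [-180.0, 0.0, 106.3]
force: [-2.5, -0.3, 0.2]
opening: 0.0003
clock: 16.37
tool_pos: [0.4425, 0.2159, -0.0155]
orientation: [-180.0, 0.0, 97.3]
force: [-2.0, 0.3, -0.2]
opening: 0.0006
126 [502.6 253.1] [110.7   9.1] 10.9 [[447.0, 247.0], [449.0, 238.0], [558.0, 259.0], [556.0, 268.0]]
264 [537.2 216.8] [ 92.4 160.5] 45.4 [[448.0, 240.0], [562.0, 128.0], [627.0, 193.0], [513.0, 306.0]]
top top 553 c [531.5 172.6] size [ 90.6 107.3] ang 12.2 [[476.0, 216.0], [498.0, 111.0], [587.0, 130.0], [564.0, 235.0]]
side top 464 c [544.7 191.7] size [ 57. 145.] ang 10.2 [[504.0, 258.0], [529.0, 115.0], [586.0, 125.0], [560.0, 268.0]]
[[567.0, 133.0], [553.0, 266.0], [452.0, 244.0], [450.0, 238.0], [556.0, 133.0]]
```

View pics/hside.png

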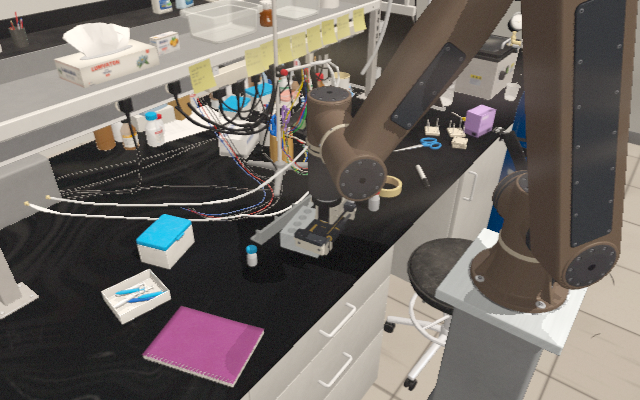

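Yaw is about 11° and CoM about (519,189), with the nearest back corner 16 mm off the fence. Now I'll back off, open the fingers, and push squarely with both of them.

```bash

python3 -m handwheel '[[[0,-0.05,0],[0,0,0]],[[0,-0.1,0],[0,0,0]],[[-0.06,-0.115,0],[0,0,0.01]],[[-0.12,-0.117,0],[0,0,0.0203]],[[-0.12,-0.117,0],[0,0,0.0203]]]'
python3 -m handwheel '[[[0,0,0],[0,0,0]],[[0,0,0],[0,0,0]],[[0,0,0],[0,0,0]],[[0,0,0],[0,0,0]],[[0,0,0],[0,0,0]]]' -1
python3 -m handwheel '[[[0,0,0],[0,0,0]],[[0,0,0],[0,0,0]],[[0,0,0],[0,0,0]],[[0,0,0],[0,0,0]],[[0,0,0],[0,0,0]]]'
python3 -m handwheel '[[[0,0,0],[0,0,0]],[[0,0,0],[0,0,0]],[[0,0,0],[0,0,0]],[[0,0,0],[0,0,0]],[[0,0,0],[0,0,0]]]'
python3 -c "
from h import *
print(get_obs()['orientation']);block()"
```

```text
clock: 16.93
tool_pos: [0.421, 0.1873, -0.0154]
orientation: [-179.9, 0.0, 89.8]
force: [-0.9, 0.0, -0.3]
opening: 0.0005
clock: 17.35
tool_pos: [0.4227, 0.1895, -0.0154]
orientation: [180.0, -0.0, 90.0]
force: [-0.3, -0.1, 0.3]
opening: 0.0281
clock: 17.77
tool_pos: [0.4227, 0.1892, -0.0154]
orientation: [-180.0, 0.0, 90.0]
force: [-0.4, 0.0, 0.7]
opening: 0.0614
clock: 18.18
tool_pos: [0.4227, 0.1892, -0.0154]
orientation: [180.0, -0.0, 90.0]
force: [-0.5, 0.0, -0.9]
opening: 0.0872
[ 1.79997521e+02 -3.34483076e-03  8.99761431e+01]
top top 508 c [532.8 165.3] size [90.9 92.3] ang 12.2 [[479.0, 201.0], [498.0, 111.0], [587.0, 130.0], [567.0, 220.0]]
top step 94 c [484.6 131.2] size [20.4 45.2] ang 11.5 [[470.0, 151.0], [479.0, 107.0], [499.0, 111.0], [490.0, 155.0]]
side top 683 c [533.  187.8] size [ 82. 145.] ang 11.6 [[478.0, 251.0], [507.0, 109.0], [588.0, 125.0], [559.0, 267.0]]
side step 174 c [502.8 246.9] size [109.6  20.4] ang 14.8 [[447.0, 243.0], [452.0, 223.0], [558.0, 251.0], [553.0, 271.0]]
```

```bash

python3 -m handwheel '[[[0,0.03,0],[0,0,0]],[[0,0.055,0],[0,0,0]],[[0,0.075,0],[0,0,0]],[[0,0.09,0],[0,0,0]],[[0,0.105,0],[0,0,0]]]'
python3 -m handwheel '[[[0,0.012,0],[0,0,0]],[[0,0.024,0],[0,0,0]],[[0,0.036,0],[0,0,0]],[[0,0.048,0],[0,0,0]],[[0,0.06,0],[0,0,0]]]'
python3 -m handwheel '[[[0,0.012,0],[0,0,0]],[[0,0.024,0],[0,0,0]],[[0,0.036,0],[0,0,0]],[[0,0.048,0],[0,0,0]],[[0,0.06,0],[0,0,0]]]'
python3 -c "
from h import *
print(get_obs()['orientation'],get_obs()['moment']);block()"
```

```text
clock: 18.7
tool_pos: [0.4438, 0.1891, -0.0156]
orientation: [-180.0, 0.0, 90.0]
force: [-4.5, 3.1, 1.9]
opening: 0.0876
clock: 19.12
tool_pos: [0.4558, 0.1891, -0.0155]
orientation: [-180.0, 0.0, 90.0]
force: [-2.6, 1.5, 0.5]
opening: 0.0874
clock: 19.53
tool_pos: [0.4679, 0.1891, -0.0154]
orientation: [-180.0, 0.0, 90.0]
force: [-2.3, 1.6, 0.8]
opening: 0.0879
[-1.79996765e+02  2.60738568e-03  8.99758732e+01] [0.51080114 0.9267645  0.14691939]
top top 355 c [554.9 145.7] size [78.6 75.7] ang 4.3 [[513.0, 180.0], [519.0, 105.0], [597.0, 111.0], [591.0, 186.0]]
side top 349 c [568.  177.5] size [ 52.7 147.9] ang 5.2 [[535.0, 249.0], [548.0, 101.0], [601.0, 106.0], [588.0, 254.0]]
side step 156 c [520.5 238.5] size [ 24.2 132. ] ang 89.4 [[454.0, 227.0], [586.0, 226.0], [587.0, 250.0], [455.0, 251.0]]
```

Yaw is still about 4.7° and the right back corner is only about 4 mm off the fence. The side force (+1.6 N in y) shows friction is reducing the turning lever. I'll re-place the fingers and push with a slight leftward drift, so it squares up before touching.

```bash

python3 -m handwheel '[[[0,-0.025,0],[0,0,0]],[[-0.035,-0.025,0],[0,0,0]],[[-0.07,-0.025,0],[0,0,0]],[[-0.07,-0.01,0],[0,0,0]],[[-0.07,0,0],[0,0,0]]]'
python3 -m handwheel '[[[0.007,0.007,0],[0,0,0]],[[0.014,0.014,0],[0,0,0]],[[0.021,0.021,0],[0,0,0]],[[0.028,0.026,0],[0,0,0]],[[0.035,0.03,0],[0,0,0]]]'
sed -i 's/<.598)&(P\[...,1\]>.0)/<.601)\&(P[...,1]>.0)/' h.py
python3 - <<'E'
from h import *
block("i")
a=snapshot("top");s=snapshot("side")
c=np.hstack([cv2.resize(a["color"][165:245,240:340],(500,400),interpolation=cv2.INTER_CUBIC),cv2.resize(s["color"][190:270,240:300],(300,400),interpolation=cv2.INTER_CUBIC)])
cv2.imwrite("pics/j.png",c[:,:,::-1])
E
```

```text
clock: 20.05
tool_pos: [0.468, 0.1747, -0.0152]
orientation: [180.0, -0.0, 90.0]
force: [0.6, 0.5, 0.6]
opening: 0.0875
clock: 20.47
tool_pos: [0.4732, 0.1819, -0.0157]
orientation: [-179.9, 0.1, 90.0]
force: [-2.6, -2.3, -0.7]
opening: 0.088
top top 266 c [553.8 139.5] size [78.3 66.3] ang 1.5 [[514.0, 172.0], [516.0, 105.0], [594.0, 107.0], [592.0, 174.0]]
side top 356 c [550.  176.9] size [ 92.9 144.8] ang 1.5 [[502.0, 248.0], [505.0, 103.0], [598.0, 106.0], [595.0, 250.0]]
side step 180 c [527.2 235.9] size [132.8  25.9] ang 1.6 [[461.0, 247.0], [461.0, 221.0], [594.0, 225.0], [593.0, 251.0]]
```

View pics/j.png

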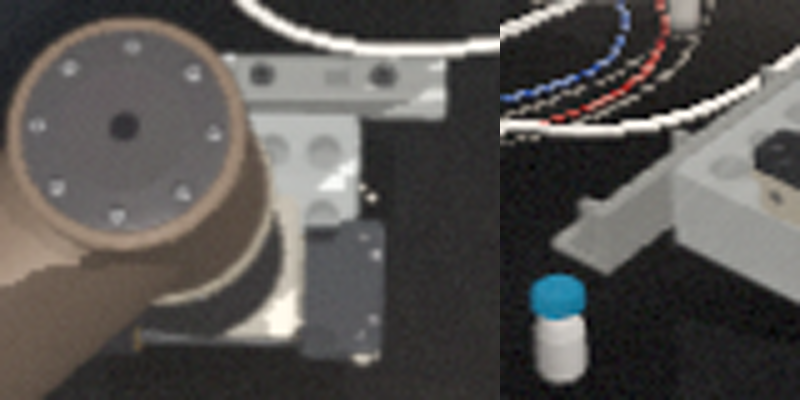

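Yaw is 1.5° with about a 6 mm gap, and the block spans y 105–249 within the fence's 51–291. Now a straight two-finger push to seat it.

```bash

python3 -m handwheel '[[[0,-0.02,0],[0,0,0]],[[-0.025,-0.02,0],[0,0,0]],[[-0.025,0,0],[0,0,0]],[[-0.025,0.005,0],[0,0,0]],[[-0.025,0.01,0],[0,0,0]]]'
python3 -m handwheel '[[[0,0.005,0],[0,0,0]],[[0,0.01,0],[0,0,0]],[[0,0.015,0],[0,0,0]],[[0,0.02,0],[0,0,0]],[[0,0.025,0],[0,0,0]]]'
python3 -c "
from h import *
print(get_obs()['moment']);block()"
```

```text
clock: 21.08
tool_pos: [0.4755, 0.1769, -0.0153]
orientation: [-180.0, 0.0, 90.0]
force: [-5.2, 0.5, 3.2]
opening: 0.0878
clock: 21.5
tool_pos: [0.4805, 0.1769, -0.0155]
orientation: [-180.0, 0.0, 90.0]
force: [-5.8, -0.4, 3.0]
opening: 0.0876
[-0.07252258  1.81990323  0.00468442]
top top 230 c [565.3 136.1] size [57.1 68.6] ang 89.4 [[531.0, 108.0], [599.0, 107.0], [600.0, 164.0], [531.0, 165.0]]
side top 367 c [557.7 175.1] size [ 90.7 146.9] ang 2.1 [[510.0, 247.0], [515.0, 100.0], [606.0, 103.0], [600.0, 250.0]]
side step 190 c [534.  231.9] size [ 32.1 132.2] ang 89.8 [[468.0, 216.0], [600.0, 216.0], [600.0, 248.0], [468.0, 248.0]]
```

```bash

python3 -m handwheel '[[[0,0.005,0],[0,0,0]],[[0,0.01,0],[0,0,0]]]'
python3 -m handwheel '[[[0,0.005,0],[0,0,0]],[[0,0.01,0],[0,0,0]]]'
python3 -c "
from h import *
print(get_obs()['moment'])"
```

```text
clock: 21.77
tool_pos: [0.4826, 0.177, -0.0155]
orientation: [-180.0, 0.0, 90.0]
force: [-3.8, -0.5, 1.3]
opening: 0.0878
clock: 21.93
tool_pos: [0.4839, 0.1769, -0.0155]
orientation: [-179.9, 0.0, 90.0]
force: [-14.1, 3.2, 10.1]
opening: 0.0877
[1.49486894 5.08354198 0.53588279]
```

```bash

python3 -m handwheel '[[[0,0.004,0],[0,0,0]],[[0,0.004,0],[0,0,0]]]'
python3 -m handwheel '[[[0,0.003,0],[0,0,0]],[[0,0.003,0],[0,0,0]]]'
python3 -c "
from h import *
o=get_obs();print(o['moment'],o['force'],o['orientation'])"
```

```text
clock: 22.1
tool_pos: [0.4839, 0.1768, -0.0155]
orientation: [-179.9, 0.1, 90.0]
force: [-13.0, 1.8, 9.3]
opening: 0.0875
clock: 22.27
tool_pos: [0.4839, 0.1767, -0.0155]
orientation: [-179.8, 0.1, 90.0]
force: [-15.9, 3.6, 10.6]
opening: 0.0873
[1.72737708 5.72663885 0.79965814] [-15.91415534   3.56522238  10.63388209] [-1.79823219e+02  6.74430817e-02  9.00299548e+01]
```

Seated at about 16 N. I'll back off, close the fingers and give one light central push, so the block can align itself flat to the fence.

```bash

python3 -m handwheel '[[[0,-0.02,0],[0,0,0]],[[0,-0.05,0],[0,0,0]],[[0,-0.08,0],[0,0,0]],[[0,-0.08,0],[0,0,0]]]'
python3 -m handwheel '[[[0,0,0],[0,0,0]],[[0,0,0],[0,0,0]],[[0,0,0],[0,0,0]],[[0,0,0],[0,0,0]],[[0,0,0],[0,0,0]]]' 1
python3 -m handwheel '[[[0,0,0],[0,0,0]],[[0,0,0],[0,0,0]],[[0,0,0],[0,0,0]],[[0,0,0],[0,0,0]],[[0,0,0],[0,0,0]]]'
python3 -m handwheel '[[[0,0,0],[0,0,0]],[[0,0,0],[0,0,0]],[[0,0.02,0],[0,0,0]],[[0,0.04,0],[0,0,0]],[[0,0.055,0],[0,0,0]]]'
python3 -m handwheel '[[[0,0.01,0],[0,0,0]],[[0,0.016,0],[0,0,0]],[[0,0.021,0],[0,0,0]],[[0,0.026,0],[0,0,0]]]'
python3 -m handwheel '[[[0,0.005,0],[0,0,0]],[[0,0.008,0],[0,0,0]]]'
```

```text
clock: 22.6
tool_pos: [0.4695, 0.1772, -0.0153]
orientation: [180.0, -0.0, 90.0]
force: [-0.8, 0.6, -0.1]
opening: 0.0875
clock: 23.02
tool_pos: [0.4703, 0.1772, -0.0154]
orientation: [180.0, -0.0, 90.0]
force: [1.1, 0.2, -0.5]
opening: 0.0601
clock: 23.43
tool_pos: [0.4701, 0.1772, -0.0154]
orientation: [-180.0, 0.0, 90.0]
force: [-0.2, -0.1, 0.1]
opening: 0.0264
clock: 23.85
tool_pos: [0.4818, 0.1773, -0.0154]
orientation: [180.0, -0.0, 90.0]
force: [-0.5, 0.5, 0.5]
opening: 0.001
clock: 24.18
tool_pos: [0.4843, 0.1761, -0.0159]
orientation: [-179.8, 0.1, 89.9]
force: [-10.4, 0.9, 6.6]
opening: 0.0005
clock: 24.35
tool_pos: [0.4845, 0.1755, -0.0161]
orientation: [-179.7, 0.2, 89.9]
force: [-17.2, 3.5, 10.9]
opening: 0.0006
```

```bash

python3 -m handwheel '[[[0,-0.05,0],[0,0,0]],[[0,-0.15,0],[0,0,0]],[[0,-0.15,-0.2],[0,0,0]],[[0,-0.15,-0.4],[0,0,0]],[[0,-0.15,-0.6],[0,0,0]]]'
python3 -m handwheel '[[[0,0,-0.2],[0,0,0]],[[-0.2,0,-0.3],[0,0,0]],[[-0.4,0,-0.3],[0,0,0]],[[-0.6,0,-0.3],[0,0,0]],[[-0.8,0,-0.3],[0,0,0]]]'
python3 -m handwheel '[[[-0.2,0,0],[0,0,0]],[[-0.4,0,0],[0,0,0]],[[-0.6,0,0],[0,0,0]],[[-0.8,0,0],[0,0,0]],[[-0.95,0,0],[0,0,0]]]'
python3 -m handwheel '[[[-0.2,0.1,0],[0,0,0]],[[-0.4,0.1,0],[0,0,0]],[[-0.4,0.1,0],[0,0,0]]]'
python3 - <<'E'
from h import *
sed=0
a=snapshot("top");s=snapshot("side")
for n,q in(("top",a),("side",s)):
    P=cloud(q);x,y,z=(P[...,i]*1000 for i in range(3));v=q["z_map"]>0
    m=v&(x>490)&(x<640)&(y>90)&(y<265)&(z>44)&(z<56)
    r=cv2.minAreaRect(np.stack([x[m],y[m]],-1).astype(np.float32));print(n,"blocktop",m.sum(),np.round(r[0],1),np.round(r[1],1),r[2],np.round(cv2.boxPoints(r),1).tolist())
    for lo,hi in((112,140),(140,170),(170,200),(200,240)):
        k=m&(y>lo)&(y<hi);f=v&(y>lo)&(y<hi)&(x>590)&(x<640)&(z>34)&(z<43)
        print("  back x",np.percentile(x[k],98).round(1),"fence near/far",np.percentile(x[f],[2,98]).round(1))
    for nm,c in(("L",(255,290)),("R",(52,95))):
        f=v&(y>c[0])&(y<c[1])&(x>590)&(x<640)&(z>34)&(z<43);print("  fence",nm,np.percentile(x[f],[2,98]).round(1))
c=np.vstack([cv2.resize(a["color"][165:245,220:380],(800,300),interpolation=cv2.INTER_CUBIC)[:,:],cv2.resize(s["color"][180:260,240:400],(800,300),interpolation=cv2.INTER_CUBIC)])
cv2.imwrite("pics/k.png",c[:,:,::-1])
d=np.load("s0.npz");print("scene diff");
for t,q in(("t",a),("s",s)):
    df=np.abs(d["color"+t].astype(int)-q["color"]).max(-1)>60
    l=cv2.connectedComponentsWithStats(df.astype(np.uint8))
    print([(l[3][i].round().astype(int).tolist(),int(l[2][i,4])) for i in range(1,l[0]) if l[2][i,4]>15])
E
```

```text
clock: 24.77
tool_pos: [0.4571, 0.1766, 0.1058]
orientation: [-180.0, 0.1, 90.0]
force: [2.3, 1.3, -0.4]
opening: 0.0006
clock: 25.18
tool_pos: [0.4576, 0.0159, 0.1654]
orientation: [179.9, -0.1, 90.0]
force: [1.7, 0.5, 0.8]
opening: 0.0007
clock: 25.6
tool_pos: [0.4573, -0.1754, 0.1648]
orientation: [180.0, 0.0, 89.9]
force: [0.5, 0.4, 0.2]
opening: 0.0002
clock: 25.85
tool_pos: [0.4778, -0.2583, 0.164]
orientation: [-180.0, 0.1, 89.7]
force: [-0.5, 1.2, 0.4]
opening: 0.0005
top blocktop 981 [563.7 177.1] [ 97.9 140.4] 0.884856641292572 [[513.7000122070312, 246.5], [515.7999877929688, 106.0999984741211], [613.7000122070312, 107.5999984741211], [611.5999755859375, 248.0]]
  back x 606.6 fence near/far [590.8 615.4]
  back x 605.1 fence near/far [591.  615.7]
  back x 604.1 fence near/far [590.9 614.9]
  back x 604.0 fence near/far [590.5 614.3]
  fence L [603.2 613.2]
  fence R [605.9 616.9]
side blocktop 903 [559.2 175.8] [ 96.5 147.2] 1.7856652736663818 [[508.70001220703125, 247.89999389648438], [513.2999877929688, 100.69999694824219], [609.7000122070312, 103.69999694824219], [605.
[... 783 characters left out ...]
 11], 1846), ([482, 17], 217), ([500, 28], 545), ([545, 34], 3377), ([577, 3], 29), ([590, 1], 37), ([406, 23], 65), ([410, 20], 19), ([425, 24], 44), ([428, 45], 315), ([480, 40], 16), ([572, 47], 27), ([579, 50], 25), ([568, 61], 125), ([554, 56], 20), ([476, 78], 362), ([402, 83], 36), ([428, 74], 21), ([422, 89], 217), ([546, 84], 16), ([554, 124], 1653), ([403, 110], 561), ([513, 135], 1280), ([491, 119], 72), ([470, 122], 385), ([433, 129], 41), ([465, 143], 50), ([465, 201], 1383), ([560, 163], 34), ([553, 171], 155), ([502, 203], 768), ([547, 184], 21), ([554, 212], 285), ([522, 190], 26), ([582, 223], 1001), ([321, 232], 2475), ([523, 216], 70), ([482, 245], 208), ([519, 254], 197)]
```

View pics/k.png

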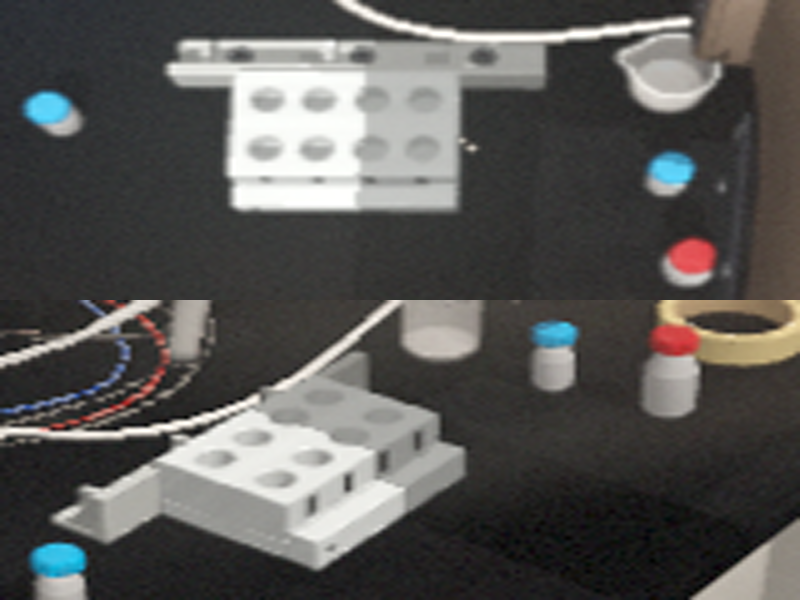

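The block sits on the fence, stepped front towards the robot. The block angle is 0.88° and the fence 0.8°, and the back is level with the working face. One last bystander check before handing in.

```bash
python3 - <<'E'
from h import *
d=np.load("s0.npz");a=snapshot("top")["color"];s=snapshot("side")["color"]
def cen(im,h0,h1,box):
    x0,x1,y0,y1=box;h=cv2.cvtColor(im,cv2.COLOR_RGB2HSV)[y0:y1,x0:x1]
    m=cv2.inRange(h,(h0,110,60),(h1,255,255));v,u=np.nonzero(m);return len(u),(u.mean()+x0).round(1),(v.mean()+y0).round(1)
for n,h,bt,bs in(("cap1",(90,125),(340,368,195,225),(340,362,180,205)),("cap2",(90,125),(220,242,182,206),(240,264,240,272)),("red",(170,180),(345,370,225,250),(362,388,180,215))):
    print(n,cen(d["colort"],*h,bt),cen(a,*h,bt),cen(d["colors"],*h,bs),cen(s,*h,bs))
E
```

```text
cap1 (61, np.float64(354.3), np.float64(209.1)) (69, np.float64(354.0), np.float64(209.1)) (49, np.float64(350.4), np.float64(188.6)) (49, np.float64(350.6), np.float64(188.6))
cap2 (75, np.float64(228.7), np.float64(193.2)) (74, np.float64(228.7), np.float64(193.1)) (91, np.float64(251.3), np.float64(248.8)) (92, np.float64(251.2), np.float64(248.7))
red (16, np.float64(358.6), np.float64(232.6)) (29, np.float64(358.2), np.float64(232.5)) (3, np.float64(375.3), np.float64(191.0)) (13, np.float64(376.0), np.float64(191.4))
```

```bash
python3 -c "
from plant import *
print(close_job())"
```

```text
the job is handed in; nothing more can be done
None
```

The block now stands with its plain back against the fence and its stepped front towards the robot. I handed the job in at about 26 s.

**How it went:** I turned the block about 38° from its back face, then about 77° from its front face with the closed fingers. Two open fingers squared it up. It was at about 1.5° with roughly a 6 mm gap before it met the fence. I seated it at about 16 N and finished with one light push at the centre of the front, about 17 N.

**Last checks:**
- **Squareness:** the top camera put the block at 0.9° and the fence at 0.8°. The side camera's outline fit was coarser and read 1.8° for the block.
- **Contact:** the block's back reads x ≈ 603–607 mm and the fence face x ≈ 602–606 mm, so it is flush within the camera error of about 2 mm.
- **Position along the fence:** the block spans y ≈ 106–248 mm and the fence 51–291 mm, so neither end overhangs.
- **Other objects:** the three capped vials are where they started, to within a pixel. I checked the beaker only by eye, and did not measure the bottle, flask, tape and pen; the arm stayed clear of them.

**What went wrong:** the fingertips sit about 40 mm higher than the stated tool geometry implies. Until I found this from the camera:
- The first 38° turn was made with the fingertips at the block's top edge, with up to about 11 N of vertical force, not as a proper low push.
- One pass of the fingers skimmed over the block without moving it.

I corrected the height for all later pushes. I saw no sign of tipping or lifting.

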